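# Return four optics parts to their shadow pads

## Task

Clear up after the alignment: carry the white lens case, the brass knurled nut, the red tin and the black beam block over the upright screen and stand each one upright on the pad whose blue silhouette has its shape and size, centred on the silhouette, with the tin and the beam block turned square with theirs. Leave the red-handled hex driver where it lies.

Things in the scene. Friction and masses are not known exactly. Their poses are not given: they have to be found in the camera images.
- lens_case: round white closed lens case, a flat disc 57 mm in diameter and 20 mm high, about 30 g. Origin: centre of its underside; z up. Lies loose on the table to the right of the screen. Its yaw does not matter.
- collet_knob: small brass knurled nut, round: lower part 28 mm in diameter from 0 to 17 mm height, above it a stem 12 mm in diameter up to 26 mm; about 50 g. Origin: centre of its underside; z up. Loose on the table to the right of the screen. Its yaw does not matter.
- red_tin: small closed red rectangular tin, 50 mm along its x, 70 mm along its y, 28 mm high, about 60 g. Origin: centre of its underside; z up. Loose on the table to the right of the screen; starts with its x within about 0.5 rad of the world x. Either way round is the same.
- beam_block: black finned upright beam block: a body 24 mm along its x (from x = -11 to +13 mm), 50 mm along its y, from 8 to 58 mm height, on a round foot 24 mm in diameter and 8 mm high; about 190 g. Origin: on the underside, 1 mm from the foot's centre; z up. Stands loose right of the screen, its x within 0.5 rad of world x. Either way round is the same.
- pad_large_round: flat white square pad, 90 x 90 x 5 mm, fixed, with a blue silhouette on top: the large disc, 64 mm in diameter, centred on the pad. Origin: centre of its underside (top face 5 mm above); z up. Left of the screen, turned up to 0.2 rad; the four pads swap places. It is for the lens case.
- pad_small_round: flat white square pad, 90 x 90 x 5 mm, fixed, with a blue silhouette on top: the small disc, 34 mm in diameter, centred on the pad. Origin: centre of its underside (top face 5 mm above); z up. Left of the screen, turned up to 0.2 rad; the four pads swap places. It is for the brass nut.
- pad_wide_rect: flat white square pad, 90 x 90 x 5 mm, fixed, with a blue silhouette on top: the wide rectangle, 56 mm along the pad's x and 76 mm along its y, centred on the pad. Origin: centre of its underside (top face 5 mm above); z up. Left of the screen, turned up to 0.2 rad; the four pads swap places. For the red tin, long side along pad y.
- pad_narrow_rect: flat white square pad, 90 x 90 x 5 mm, fixed, with a blue silhouette on top: the narrow rectangle, 31 mm along the pad's x and 56 mm along its y, centred on the pad to 1 mm. Origin: centre of its underside (top face 5 mm above); z up. Left of the screen, turned up to 0.2 rad; the four pads swap places. For the beam block, long side along pad y.
- screen_plate: thin dark upright plate, fixed, between the loose parts (right) and the pads (left). Origin: on the table under its middle; 3 mm thick along its x, 226 mm long along its y (about world x, from 0.41 to 0.64 m) and its top edge is 230 mm above the table; its foot is 40 mm wide and 10 mm high. Carry things over it.
- hex_driver_red: hex driver with a red handle, a bystander, 163 mm long along its y, 26 mm wide, 23 mm high, lying loose on the table beyond the parts on the far right, about along world x. Origin: under its middle. Not to be moved.
There are look-alikes about, which are no part of the job. What is meant by the red_tin is not pink or turquoise, and is the larger of those in its own colour.

How it is judged:
By the outcome, as a careful person would: the job done as asked, in the order asked, and still so for the second after the job is handed in, with the robot touching nothing.
It also fails if it takes over 128 s, if anything falls off the work surface, if the arm or the gripper's body presses on something with over 40 N, if the wrist force passes 120 N, or if a joint passes its speed limit or range.

## Robot

A 6-joint arm with a two-finger parallel gripper is mounted at the origin on a cart in front of the work surface, level with it; the furniture and walls round the work are solid. World frame = base frame: x ahead of the robot, y to its left, z up, the work surface at z = 0. Lengths are in mm, angles in rad, forces in N, time in s.
With the tool pointing down it reaches from about 275 to 775 mm from the base axis. Payload 14.6 kg.
Tool frame: the origin (TCP) lies midway between the tips of the shut fingers; the grasp point (between the pads) lies 19 mm behind it (bot.grip_point_offset is the distance from the TCP to the grasp point, in mm); z points along the fingers, y is the direction in which the jaws open and shut (so a half turn about z gives the same grasp; the last joint's range is limited). The gripper opens to 85 mm and grips with 20 to 120 N. Pads are 22 mm wide; open, the fingers measure 114 mm over their backs; the gripper's body (76 mm by 85 mm) begins 54 mm behind the grasp point. The pads swing forward as they close: fully open they stand 13 mm farther back than shut.
Start: joints at [-1.311, 0.263, -0.048, 1.259, 0, 1.415], TCP at [211.573, -480.484, 231.278] pointing down, gripper open.
Joint ranges: [-2.65, 2.65], [-0.89, 1.7], [-1.18, 1.37], [-2.13, 2.11], [-1.35, 1.29], [-3.14, 3.14]. Speed limits (rad/s): [1.89, 1.89, 2.57, 2.79, 3.14, 3.14].

## Interface

Orientations are given as a rotation vector (axis times angle).
In Python, from rig import bot, vision gives the robot as it stands. The module is installed in compiled form; this text tells all that it offers.
- The arm moves only by the shell command python3 -m inch 'ROWS' [FORCE]. ROWS is JSON, a list of rows, each a list of 3 entries, a list of its own where there are three numbers: the shift along the tool's x, y, z in cm, then the turn about the tool's z in rad, then the gripper command: -1 is fully open, 1 is shut, values between are in proportion. In form: [[[dx, dy, dz], twist, jaw], ...]. A call has 1 to 20 rows; each row is the pose to reach, as a shift and turn from the pose commanded when the call began, along the tool's axes at that moment; what a row does not reach only later rows make up. A row lasts 1/8 s, in which the tool goes at most 62.5 mm and 10.7 degrees, less where a joint would pass 70% of its speed; a pose out of reach is approached as far as the arm can. A call with a gripper value outside its range is refused whole. The fingers move at their own pace and stop on an object; FORCE is the grip in N (left out, the last holds). Time passes only in rows, so rows that repeat a pose let the fingers close. It gives the time, the measured TCP pose, the force and the opening at its end, in the units of the state.
- bot.observe(): the state, without advancing time (a new reading comes with each control period).
- vision.capture(name): name is "scene" or "side" or "wrist"; returns a dict with "color" (480x640x3 uint8, red, green, blue), "depth" (480x640 float32, mm along the optical axis (not along the pixel's ray), 0 where there is no reading), "fov_y" (degrees; the focal length in pixels is half the picture's height over the tangent of half this angle, whatever the lens; pixels are square), "cx", "cy" (the principal point, pixels), "D" ([k1, k2, p1, p2, k3] as OpenCV has them; the pictures are not rectified), "T" (4x4, takes a point from camera to world coordinates). Camera axes: x right, y down, z forward; pixel columns grow to the right and rows downward; lengths in mm; the calibration is good to about 2 mm. A picture is of the moment at which its call begins.
- bot.job_done(): hands the job in, once; it reports no verdict.
The state is a dict: "time": time; "joint_pos": joint angles; "qd": joint speeds; "effort": joint torques, N m; "position": TCP position; "orientation": TCP orientation; "force": force on the tool from outside, world axes, zero at the start; "wrist_torque": the same for the moment, N m; "grip_width": finger opening in mm.
Only numpy, scipy, OpenCV 4.12 (cv2) and the standard library are available. Lean on these libraries where they do the work, as an engineer would, in place of code of your own. Each camera call takes 0.05 s, during which the arm holds its last target. There are 200 camera calls.

## Working session

There is one attempt and no reset: what is moved stays moved. The work goes in short steps, Python scripts to look and compute and a shell command to move; the robot and the scene stay as the last step left them, time stands still between calls to the robot, and variables do not carry over. Pictures are saved under pics/ and viewed, about 12 in all and at most 16, crops included, and the job is handed in when it is done.

```bash
mkdir -p pics
cat > h.py <<'E'
import numpy as np, cv2
from rig import bot, vision
from scipy.spatial.transform import Rotation as R
def snap(name, fn, crop=None, scale=1):
    c=vision.capture(name); im=c["color"][...,::-1].copy()
    np.savez('pics/'+fn+'.npz',**c)
    if crop: x0,y0,x1,y1=crop; im=im[y0:y1,x0:x1]
    if scale!=1: im=cv2.resize(im,None,fx=scale,fy=scale,interpolation=cv2.INTER_CUBIC)
    cv2.imwrite('pics/'+fn+'.png',im); return c
def load(fn): return dict(np.load('pics/'+fn+'.npz'))
def K(c):
    f=240/np.tan(np.radians(float(c["fov_y"]))/2)
    return np.array([[f,0,float(c["cx"])],[0,f,float(c["cy"])],[0,0,1]])
def toz(c,pts,z):
    """pixels -> world points on the plane z (mm)"""
    n=cv2.undistortPoints(np.array(pts,float).reshape(-1,1,2),K(c),c["D"]).reshape(-1,2)
    d=np.c_[n,np.ones(len(n))]@c["T"][:3,:3].T; o=c["T"][:3,3]
    return o+d*((z-o[2])/d[:,2])[:,None]
def cloud(c):
    v,u=np.mgrid[:480,:640]
    n=cv2.undistortPoints(np.stack([u,v],-1).reshape(-1,1,2).astype(float),K(c),c["D"]).reshape(480,640,2)
    d=c["depth"][...,None]*np.dstack([n,np.ones((480,640))])
    return d@c["T"][:3,:3].T+c["T"][:3,3]
E
python3 - <<'E'
from h import *
s=bot.observe(); print(s)
print(R.from_rotvec(s["orientation"]).as_matrix().round(3))
for n in("scene","side","wrist"):
    c=snap(n,n+"0"); print(n,c["fov_y"],c["cx"],c["cy"],c["D"],c["T"].round(3).tolist())
E
```

```text
{'time': 0.0, 'joint_pos': array([-1.31130287e+00,  2.63499191e-01, -4.89746961e-02,  1.25937391e+00,
       -7.41039910e-06,  1.41548657e+00]), 'qd': array([ 0.00117073,  0.00030964, -0.00014051,  0.00137148, -0.00127128,
        0.00078875]), 'effort': array([ 2.73868820e-03, -6.37622309e+01,  3.84564757e+01,  1.35558931e-02,
       -3.11825045e-05,  5.05409346e-06]), 'position': array([ 211.49487222, -480.20450491,  230.82353475]), 'orientation': array([-3.07323888e+00, -6.46694004e-01,  9.75899256e-05]), 'force': array([-0.07601502,  0.55614974, -0.35696382]), 'wrist_torque': array([0.00062255, 0.0126733 , 0.01879074]), 'grip_width': 85.55420041333518}
[[ 0.915  0.403 -0.   ]
 [ 0.403 -0.915  0.001]
 [ 0.    -0.001 -1.   ]]
scene 43.809860609661094 309.3001861578698 241.01365163346873 [-0.19057064  0.          0.          0.          0.        ] [[-0.446, -0.501, 0.742, -436.806], [-0.895, 0.247, -0.371, 360.788], [0.002, -0.829, -0.559, 721.112], [0.0, 0.0, 0.0, 1.0]]
side 45.573389852547564 315.9526518566138 238.8822187250448 [-0.00414834  0.          0.          0.          0.        ] [[0.51, 0.489, -0.708, 1352.317], [0.86, -0.277, 0.428, -606.695], [0.013, -0.827, -0.562, 709.118], [0.0, 0.0, 0.0, 1.0]]
wrist 61.69800599067834 320.49477012541587 244.38865251743135 [-0.02181186  0.          0.          0.          0.        ] [[0.403, -0.876, -0.264, 278.256], [-0.915, -0.386, -0.116, -449.521], [-0.001, 0.289, -0.957, 374.049], [0.0, 0.0, 0.0, 1.0]]
```

View pics/scene0.png

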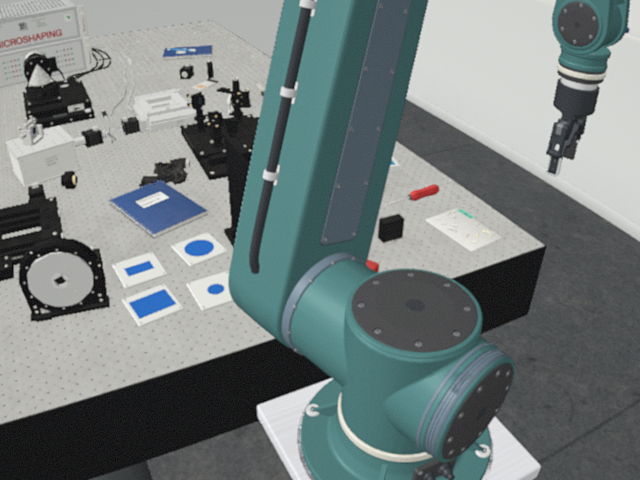

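View pics/side0.png

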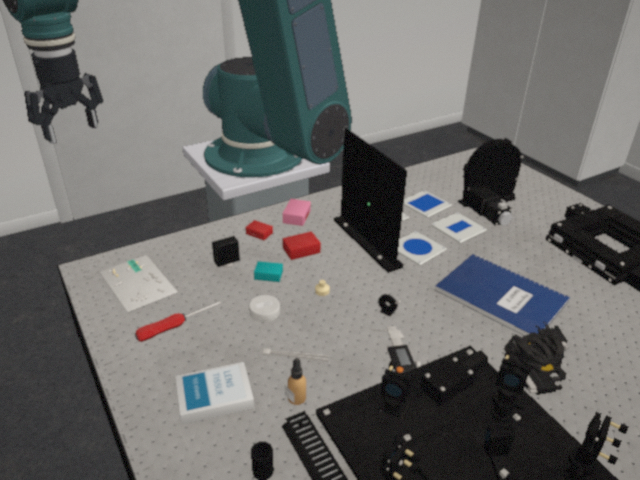

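Scene: pads are narrow rectangle (139,268), large disc (200,248), wide rectangle (151,303) and small disc (214,289). Side: beam block (226,250), larger red tin (301,245), nut (322,288), lens case (265,307), driver (160,325). The look-alikes are the small red tin (259,230), the pink tin (297,211) and the turquoise tin (269,271). I'll measure and check in a close crop.

Run:
```python
from h import *
c=load("scene0"); h=cv2.cvtColor(c["color"],cv2.COLOR_RGB2HSV)
m=((h[...,0]>100)&(h[...,0]<125)&(h[...,1]>140)&(h[...,2]>120)).astype(np.uint8); m[:230]=0; m[320:]=0;m[:,:115]=0
n,l,st,ce=cv2.connectedComponentsWithStats(m)
for i in range(1,n):
    if st[i,4]>60:
        k=cv2.findContours((l==i).astype(np.uint8),0,1)[0][0].reshape(-1,2)
        p=toz(c,k,5)[:,:2].astype(np.float32); r=cv2.minAreaRect(p); print(ce[i].round(),"pad",np.round(r[0]),np.round(r[1]),round(r[2],1))
s=load("side0"); P=cloud(s); 
for nm,uv,z in [("lens",(265,302),20),("nut",(322,283),26),("tin",(301,240),28),("block",(226,242),58),("smallred",(259,226),18),("turq",(269,267),18),("pink",(297,206),28),("driver",(160,322),20),("padblueL",(417,246),5),("padN",(459,227),5),("padW",(428,203),5),("scr",(345,133),230),("scr2",(405,172),230)]:
    print(nm,toz(s,[uv],z)[0].round(),P[uv[1],uv[0]].round())
im=s["color"][190:350,130:350,::-1]; cv2.imwrite("pics/crop1.png",cv2.resize(im,None,fx=3.6,fy=3.6,interpolation=2))
```

```text
[199. 248.] pad [596. 108.] [58. 49.] 63.9
[139. 268.] pad [579. 242.] [23. 51.] 5.8
[215. 289.] pad [446. 123.] [28. 25.] 64.1
[152. 303.] pad [457. 245.] [50. 72.] 9.1
lens [ 616. -269.   20.] [ 617. -269.   21.]
nut [ 626. -152.   26.] [ 624. -151.   24.]
tin [ 482. -117.   28.] [ 477. -115.   24.]
block [ 452. -273.   58.] [ 451. -272.   57.]
smallred [ 375. -164.   18.] [ 376. -165.   19.]
turq [ 521. -213.   18.] [ 524. -214.   20.]
pink [356. -57.  28.] [356. -57.  28.]
driver [ 572. -453.   20.] [ 573. -453.   20.]
padblueL [596. 106.   5.] [595. 108.   4.]
padN [584. 238.   5.] [581. 242.   2.]
padW [466. 246.   5.] [461. 250.   1.]
scr [444.   8. 230.] [419.  26. 216.]
scr2 [642.   9. 230.] [634.  16. 225.]
```

View pics/crop1.png

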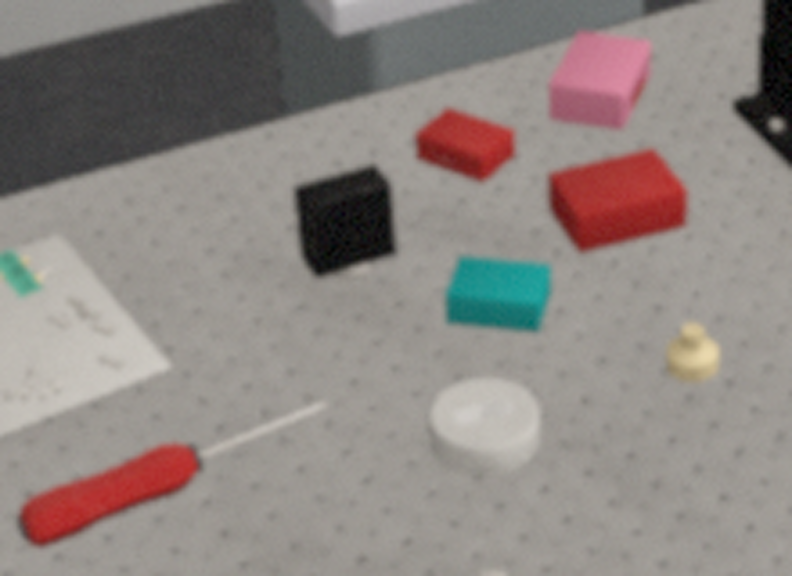

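View pics/wrist0.png

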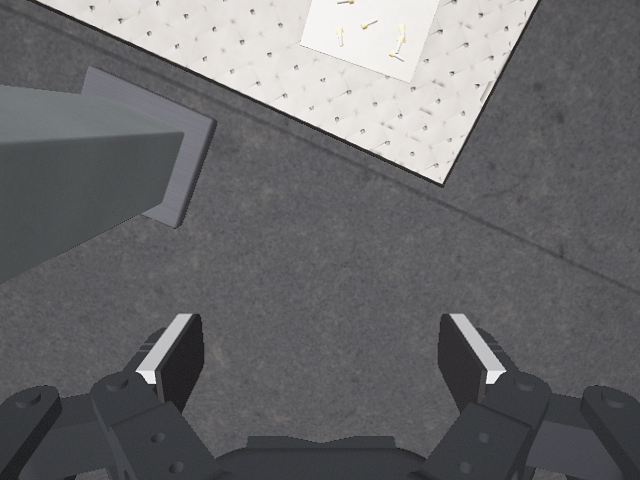

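The target is the larger red tin, crop (618,200), not the small red (465,145), pink (600,80) or turquoise (498,293) ones. The nut is at (692,355), the lens case at (485,420) and the block at (345,220). I'll move above the lens case with the jaws along world x.

```bash
python3 -m inch '[[[45.3,-2.5,6.1],-1.156,-1],[[45.3,-2.5,6.1],-1.156,-1],[[45.3,-2.5,6.1],-1.156,-1],[[45.3,-2.5,6.1],-1.156,-1],[[45.3,-2.5,6.1],-1.156,-1],[[45.3,-2.5,6.1],-1.156,-1],[[45.3,-2.5,6.1],-1.156,-1],[[45.3,-2.5,6.1],-1.156,-1],[[45.3,-2.5,6.1],-1.156,-1],[[45.3,-2.5,6.1],-1.156,-1],[[45.3,-2.5,6.1],-1.156,-1]]' 40
python3 - <<'E'
from h import *
s=bot.observe(); print(s["time"],s["position"].round(1),s["joint_pos"].round(2)); print(R.from_rotvec(s["orientation"]).as_matrix().round(3))
snap("wrist","w1")
E
```

```text
time: 1.52
position: [615.1, -276.0, 170.9]
orientation: [2.223, 2.219, -0.0]
force: [0.3, -0.3, 0.3]
grip_width: 85.2
1.525 [ 615.1 -276.   170.9] [-0.54  0.54  0.24  1.27 -0.    1.03]
[[ 0.002  1.     0.   ]
 [ 1.    -0.002 -0.   ]
 [-0.     0.    -1.   ]]
```

View pics/w1.png

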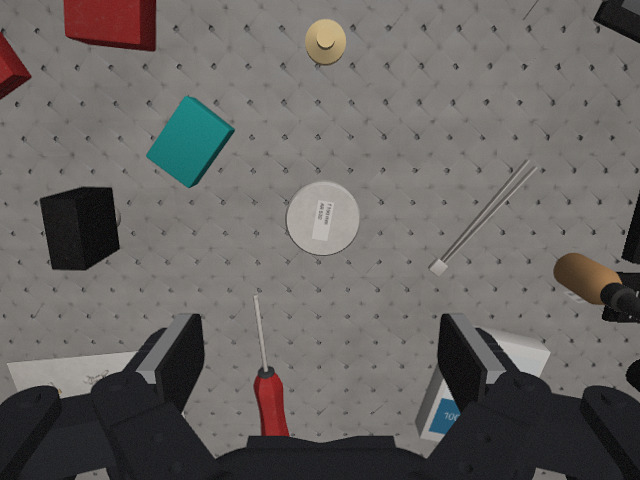

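The lens case top is at (322,218), nut stem at (325,38), driver tip at (257,297) and block top around (80,205). Now I'll turn these into positions.

Run:
```python
from h import *
c=load("w1")
for n,uv,z in [("lens",(322.5,218),20),("nutstem",(325,41),26),("nutbody",(326,42),17),("drvtip",(257,297),10),("tweez",(438,267),3)]: print(n,toz(c,[uv],z)[0].round(1))
P=cloud(c); print(P[218,322].round(1),P[41,325].round(1), P[110:118,300:310,2].mean())
```

```text
lens [ 616.1 -269.4   20. ]
nutstem [ 617.7 -149.5   26. ]
nutbody [ 618.5 -148.6   17. ]
drvtip [ 562.3 -338.2   10. ]
tweez [ 711.5 -314.8    3. ]
[ 615.8 -269.2   20.6] [ 617.7 -149.6   26.5] 8.246433457298005
```

```bash
python3 -m inch '[[[0.65,0.1,12],0,-1],[[0.65,0.1,12],0,-1],[[0.65,0.1,14],0,-1],[[0.65,0.1,15.5],0,-1],[[0.65,0.1,16.9],0,-1],[[0.65,0.1,16.9],0,-1],[[0.65,0.1,16.9],0,1],[[0.65,0.1,16.9],0,1],[[0.65,0.1,16.9],0,1],[[0.65,0.1,16.9],0,1],[[0.65,0.1,16.9],0,1],[[0.65,0.1,16.9],0,1]]' 40
```

```text
time: 3.08
position: [617.6, -268.8, 2.5]
orientation: [2.22, 2.22, 0.001]
force: [-2.4, -0.4, 6.7]
grip_width: 55.4
```

```bash
python3 -m inch '[[[0,0,-3],0,1],[[0,0,-9],0,1],[[0,0,-15],0,1],[[0,0,-21],0,1],[[0,0,-27],0,1],[[0,0,-30],0,1],[[6,-1,-30],0,1],[[12,-2,-30],0,1],[[18,-3,-30],0,1],[[24,-5,-30],0,1],[[30,-6,-30],0,1],[[36,-8,-30],0,1],[[42,-8.7,-30],0,1],[[43.4,-8.7,-30],0,1],[[43.4,-8.7,-30],0,1],[[43.4,-8.7,-30],0,1]]'
python3 - <<'E'
from h import *
s=bot.observe(); print(s["time"],s["position"].round(1),s["joint_pos"].round(2)); print(R.from_rotvec(s["orientation"]).as_matrix().round(3))
c=snap("wrist","w2")
h=cv2.cvtColor(c["color"],cv2.COLOR_RGB2HSV)
m=((h[...,0]>100)&(h[...,0]<125)&(h[...,1]>130)&(h[...,2]>80)).astype(np.uint8)
n,l,st,ce=cv2.connectedComponentsWithStats(m)
for i in range(1,n):
    if st[i,4]>200:
        k=cv2.findContours((l==i).astype(np.uint8),0,1)[0][0].reshape(-1,2)
        p=toz(c,k,5)[:,:2].astype(np.float32); r=cv2.minAreaRect(p); print(ce[i].round(),st[i],np.round(r[0],1),np.round(r[1]),round(r[2],1))
E
```

```text
time: 5.08
position: [530.4, 164.3, 301.3]
orientation: [2.223, 2.22, -0.0]
force: [0.5, -0.7, -0.0]
grip_width: 55.3
5.075 [530.4 164.3 301.3] [ 0.15  0.31  0.21  1.47 -0.    1.73]
[[ 0.001  1.     0.   ]
 [ 1.    -0.001 -0.   ]
 [-0.     0.    -1.   ]]
[249. 115.] [ 216   74   66   83 3977] [455.6 246.2] [55. 75.] 9.1
[365. 119.] [ 350   90   32   58 1591] [577.1 243.2] [30. 55.] 5.5
[574. 189.] [ 479  121  161  173 8428] [796.8 144.6] [194. 149.] 17.2
[376. 242.] [ 349  215   55   54 2308] [593.6 108.7] [62. 62.] 46.5
[245. 230.] [231 216  29  29 658] [444.5 123.3] [33. 32.] 87.4
```

View pics/w2.png

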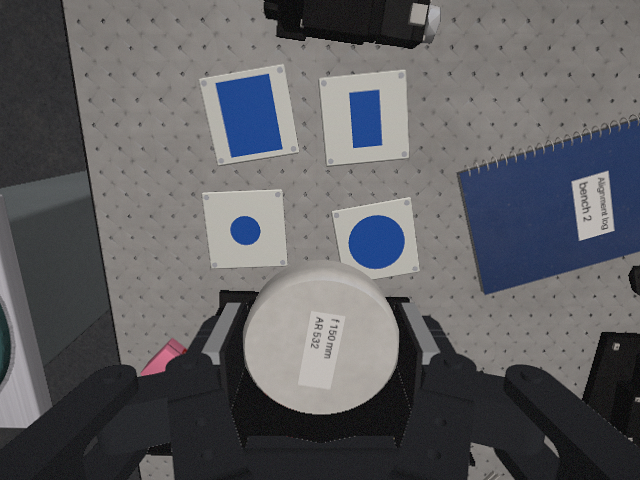

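The picture shows all four pads: wide rectangle (249,115), narrow rectangle (365,119), large disc (376,242), small disc (245,230). The lens case is held level. Now I'll place it.

```bash
python3 -m inch '[[[-5.6,6.3,4],0,1],[[-5.6,6.3,10],0,1],[[-5.6,6.3,16],0,1],[[-5.6,6.3,22],0,1],[[-5.6,6.3,26],0,1],[[-5.6,6.3,28],0,1],[[-5.6,6.3,29],0,1],[[-5.6,6.3,29.25],0,1],[[-5.6,6.3,29.25],0,1],[[-5.6,6.3,29.25],0,-0.7],[[-5.6,6.3,29.25],0,-0.7],[[-5.6,6.3,29.25],0,-0.7],[[-5.6,6.3,29.25],0,-0.7],[[-5.6,6.3,26],0,-0.7],[[-5.6,6.3,20],0,-0.7],[[-5.6,6.3,14],0,-0.7],[[-5.6,6.3,8],0,-0.7],[[-5.6,6.3,2],0,-0.7],[[-5.6,6.3,0],0,-0.7]]'
python3 - <<'E'
from h import *
c=snap("wrist","w3"); print(bot.observe()["position"])
h=cv2.cvtColor(c["color"],cv2.COLOR_RGB2HSV)
cv2.imwrite("pics/w3c.png",c["color"][80:400,140:500,::-1])
E
```

```text
time: 7.5
position: [593.7, 109.5, 305.0]
orientation: [2.219, 2.219, 0.006]
force: [0.0, 0.4, -0.8]
grip_width: 72.4
[593.89957561 109.50921317 305.74008266]
```

View pics/w3c.png

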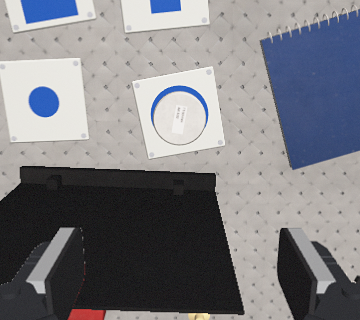

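Run:
```python
from h import *
c=load("w3"); g=cv2.cvtColor(c["color"],cv2.COLOR_RGB2GRAY)
P=cloud(c); m=(abs(P[...,2]-25)<5)&(P[...,1]>60)&(P[...,1]<160)&(P[...,0]>540)&(P[...,0]<650)&(P[...,2]>18)
m=m.astype(np.uint8); k=max(cv2.findContours(m,0,1)[0],key=cv2.contourArea)
(x,y),r=cv2.minEnclosingCircle(k); print(x,y,r, toz(c,[(x,y)],25)[0], toz(c,[(320,198)],25)[0])
h=cv2.cvtColor(c["color"],cv2.COLOR_RGB2HSV); pts=np.argwhere((h[...,0]>100)&(h[...,0]<125)&(h[...,1]>130)&(h[...,2]>80))[:,::-1]
p=toz(c,pts,5); p=p[(abs(p[:,0]-594)<40)&(abs(p[:,1]-108)<40)][:,:2]
from scipy.optimize import least_squares
print(cv2.minEnclosingCircle(p.astype(np.float32)))
# small pad & pad corners: crop pixels
print(toz(c,[(274+0,160),(351,147),(365,225),(290,238)],5).mean(0))
```

```text
319.17425537109375 198.1123809814453 26.626806259155273 [593.21047289 108.01977169  25.        ] [594.0886436  108.13982491  25.        ]
((593.1991577148438, 108.9453125), 31.812389373779297)
[594.23533358 109.48183341   5.        ]
```

Lens case is centred to about 1 mm. Next is the nut.

```bash
python3 -m inch '[[[-6,0.6,0],0,-0.7],[[-12,1.2,0],0,-0.7],[[-18,2.0,0],0,-0.7],[[-24,2.4,2],0,-0.7],[[-26,2.4,8],0,-0.7],[[-26,2.4,13],0,-0.7],[[-26,2.4,17],0,-0.4],[[-26,2.4,17],0,-0.4],[[-26,2.4,17],0,-0.4]]'
python3 - <<'E'
from h import *
c=snap("wrist","w4"); print(bot.observe()["position"].round(1))
P=cloud(c)
m=((abs(P[...,2]-26)<4)&(np.hypot(P[...,0]-620,P[...,1]+150)<25)).astype(np.uint8)
k=max(cv2.findContours(m,0,1)[0],key=cv2.contourArea); (x,y),r=cv2.minEnclosingCircle(k); print(x,y,r,toz(c,[(x,y)],26)[0])
h=cv2.cvtColor(c["color"],cv2.COLOR_RGB2HSV); red=(((h[...,0]<6)|(h[...,0]>174))&(h[...,1]>150)&(abs(P[...,2]-28)<4)).astype(np.uint8)
for k in cv2.findContours(red,0,1)[0]:
  if cv2.contourArea(k)>300: print("red",cv2.boundingRect(k),cv2.minAreaRect(toz(c,k.reshape(-1,2),28)[:,:2].astype(np.float32)))
E
```

```text
time: 8.68
position: [617.6, -150.6, 132.6]
orientation: [2.22, 2.221, 0.001]
force: [0.4, -0.5, -0.0]
grip_width: 59.7
[ 617.9 -150.8  133.1]
321.9166564941406 237.75 9.750459671020508 [ 618.07545434 -146.81197439   26.        ]
red (52, 127, 87, 118) ((478.0574035644531, -113.68795776367188), (69.78712463378906, 51.32843017578125), 83.95359802246094)
```

View pics/w4.png

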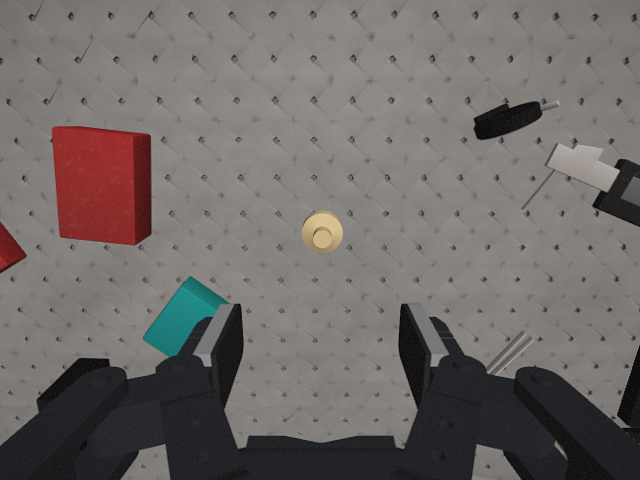

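The picture shows the nut at (322,232) with its stem at (322,238), and the tin at (100,185). Descend and grip.

```bash
python3 -m inch '[[[0.35,0,5],0,-0.4],[[0.35,0,10],0,-0.4],[[0.35,0,12],0,-0.4],[[0.35,0,12.8],0,-0.4],[[0.35,0,12.8],0,-0.4],[[0.35,0,12.8],0,1],[[0.35,0,12.8],0,1],[[0.35,0,12.8],0,1],[[0.35,0,12.8],0,1],[[0.35,0,12.8],0,1],[[0.35,0,12.8],0,1]]' 40
```

```text
time: 10.1
position: [617.7, -147.3, 4.5]
orientation: [2.22, 2.22, 0.001]
force: [-1.6, 1.5, 8.7]
grip_width: 25.1
```

```bash
python3 -m inch '[[[0,0,-3],0,1],[[0,0,-9],0,1],[[0,0,-15],0,1],[[0,0,-21],0,1],[[0,0,-27],0,1],[[0,0,-29.5],0,1],[[5,-3.2,-29.5],0,1],[[10,-6.4,-29.5],0,1],[[15,-9.6,-29.5],0,1],[[20,-12.8,-29.5],0,1],[[25,-16,-29.5],0,1],[[27.05,-17.3,-29.5],0,1],[[27.05,-17.3,-29.5],0,1],[[27.05,-17.3,-29.5],0,1],[[27.05,-17.3,-29.5],0,1]]'
python3 - <<'E'
from h import *
print(bot.observe()["position"].round(1),bot.observe()["grip_width"])
c=snap("wrist","w5")
E
```

```text
time: 11.98
position: [444.6, 122.8, 298.2]
orientation: [2.223, 2.22, -0.0]
force: [-0.2, -0.3, -1.0]
grip_width: 25.0
[444.6 122.8 298.2] 24.975414395567036
```

View pics/w5.png

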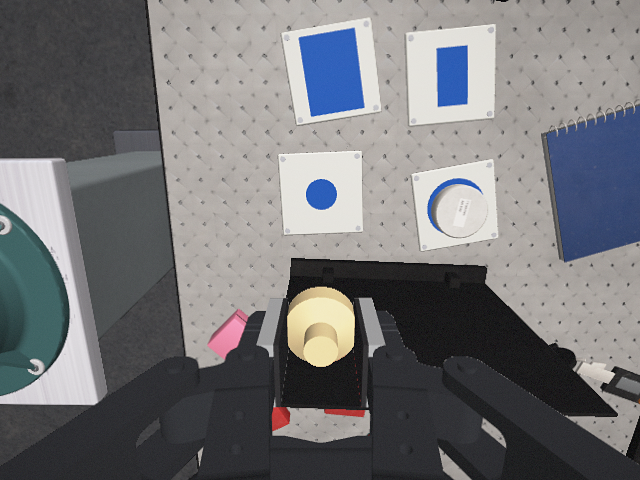

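Nut is held upright, body centre about (321,325), stem top (320,350); small disc at (321,194).

Run:
```python
from h import *
c=load("w5"); print(toz(c,[(321,194)],5)[0].round(1),toz(c,[(320.5,350)],319.7)[0].round(1),toz(c,[(321,323)],310.7)[0].round(1))
```

```text
[444.7 123.3   5. ] [443.9 122.9 319.7] [444.1 128.5 310.7]
```

```bash
python3 -m inch '[[[0.05,0.05,6],0,1],[[0.05,0.05,12],0,1],[[0.05,0.05,18],0,1],[[0.05,0.05,24],0,1],[[0.05,0.05,27],0,1],[[0.05,0.05,28.4],0,1],[[0.05,0.05,28.8],0,1],[[0.05,0.05,28.8],0,1],[[0.05,0.05,28.8],0,1],[[0.05,0.05,28.8],0,-0.2],[[0.05,0.05,28.8],0,-0.2],[[0.05,0.05,28.8],0,-0.2],[[0.05,0.05,28.8],0,-0.2],[[0.05,0.05,25],0,-0.2],[[0.05,0.05,19],0,-0.2],[[0.05,0.05,13],0,-0.2],[[0.05,0.05,7],0,-0.2],[[0.05,0.05,1],0,-0.2],[[0.05,0.05,0],0,-0.2]]'
python3 - <<'E'
from h import *
c=snap("wrist","w6"); P=cloud(c)
cv2.imwrite("pics/w6c.png",cv2.resize(c["color"][140:260,260:400,::-1],None,fx=3,fy=3))
m=((abs(P[...,2]-30)<4)&(np.hypot(P[...,0]-445,P[...,1]-123)<25)).astype(np.uint8)
k=max(cv2.findContours(m,0,1)[0],key=cv2.contourArea); (x,y),r=cv2.minEnclosingCircle(k); print(x,y,r,toz(c,[(x,y)],31)[0], bot.observe()["position"])
E
```

```text
time: 14.4
position: [445.6, 124.1, 301.7]
orientation: [2.219, 2.219, 0.007]
force: [-0.4, -1.1, -0.5]
grip_width: 51.0
318.5705871582031 198.311767578125 5.90118408203125 [444.64611756 124.12185427  31.        ] [445.41216976 124.06612763 300.81439233]
```

View pics/w6c.png

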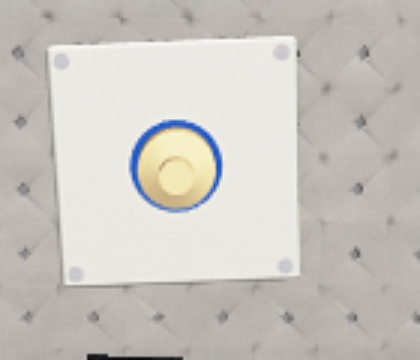

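Nut is centred. Next is the tin.

```bash
python3 -m inch '[[[-6,0.8,0],0,-0.6],[[-12,1.6,0],0,-0.8],[[-18,2.4,0],0,-1],[[-23.8,3.3,2],0.106,-1],[[-23.8,3.3,8],0.106,-1],[[-23.8,3.3,13],0.106,-1],[[-23.8,3.3,14],0.106,-1],[[-23.8,3.3,14],0.106,-1],[[-23.8,3.3,14],0.106,-1]]'
python3 - <<'E'
from h import *
c=snap("wrist","w7"); s=bot.observe(); print(s["position"].round(1)); M=R.from_rotvec(s["orientation"]).as_matrix(); print(np.degrees(np.arctan2(M[1,1],M[0,1])))
P=cloud(c); h=cv2.cvtColor(c["color"],cv2.COLOR_RGB2HSV); red=(((h[...,0]<6)|(h[...,0]>174))&(h[...,1]>150)&(abs(P[...,2]-28)<4)).astype(np.uint8)
for k in cv2.findContours(red,0,1)[0]:
  if cv2.contourArea(k)>300: print("red",cv2.boundingRect(k),cv2.minAreaRect(toz(c,k.reshape(-1,2),28)[:,:2].astype(np.float32)))
E
```

```text
time: 15.58
position: [478.5, -114.2, 159.9]
orientation: [2.334, 2.1, 0.002]
force: [0.2, 0.6, -0.2]
grip_width: 85.5
[ 478.5 -114.3  159.8]
-6.054980622731209
red (283, 183, 72, 96) ((476.44207763671875, -113.29440307617188), (69.68727111816406, 49.20597839355469), 83.5491943359375)
```

View pics/w7.png

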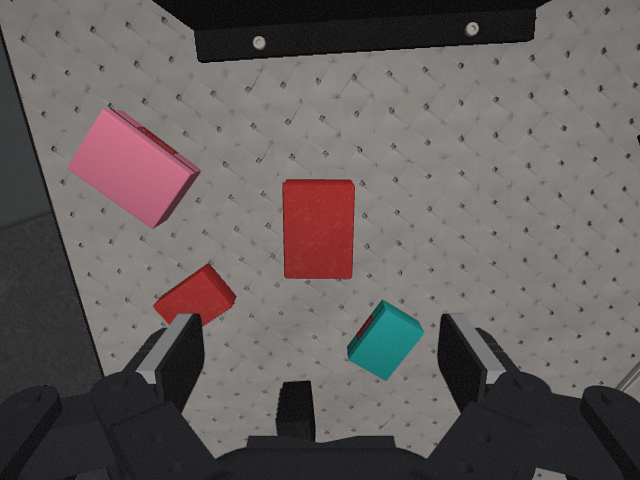

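The tin is centred between the jaws at (318,232); turquoise (385,340) and the small red (195,298) are clear of the fingers. Descend and grip.

```bash
python3 -m inch '[[[0.1,-0.2,6],0,-1],[[0.1,-0.2,11],0,-1],[[0.1,-0.2,14],0,-1],[[0.1,-0.2,15.5],0,-1],[[0.1,-0.2,15.5],0,-1],[[0.1,-0.2,15.5],0,1],[[0.1,-0.2,15.5],0,1],[[0.1,-0.2,15.5],0,1],[[0.1,-0.2,15.5],0,1],[[0.1,-0.2,15.5],0,1],[[0.1,-0.2,15.5],0,1]]' 40
```

```text
time: 17.0
position: [476.4, -113.1, 4.3]
orientation: [2.335, 2.1, 0.001]
force: [-2.0, 0.3, 8.8]
grip_width: 49.2
```

```bash
python3 -m inch '[[[0,0,-3],0,1],[[0,0,-9],0,1],[[0,0,-15],0,1],[[0,0,-21],0,1],[[0,0,-27],0,1],[[0,0,-30],0,1],[[5,-0.8,-30],-0.05,1],[[11,-1.8,-30],-0.1,1],[[17,-2.8,-30],-0.15,1],[[23,-3.8,-30],-0.2,1],[[29,-4.8,-30],-0.265,1],[[34,-5.7,-30],-0.265,1],[[35.5,-5.85,-30],-0.265,1],[[35.5,-5.85,-30],-0.265,1],[[35.5,-5.85,-30],-0.265,1],[[35.5,-5.85,-30],-0.265,1]]'
python3 - <<'E'
from h import *
c=snap("wrist","w8"); s=bot.observe(); print(s["position"].round(1),s["grip_width"]); M=R.from_rotvec(s["orientation"]).as_matrix(); print(np.degrees(np.arctan2(M[1,1],M[0,1])))
P=cloud(c); h=cv2.cvtColor(c["color"],cv2.COLOR_RGB2HSV); blue=((h[...,0]>100)&(h[...,0]<125)&(h[...,1]>130)&(h[...,2]>80)).astype(np.uint8)
for k in cv2.findContours(blue,0,1)[0]:
  if cv2.contourArea(k)>300: print("blue",cv2.boundingRect(k),cv2.minAreaRect(toz(c,k.reshape(-1,2),5)[:,:2].astype(np.float32)))
red=(((h[...,0]<6)|(h[...,0]>174))&(h[...,1]>150)&(P[...,2]>200)&(abs(P[...,2]-P[345,320,2])<5)).astype(np.uint8); print(P[345,320])
for k in cv2.findContours(red,0,1)[0]:
  if cv2.contourArea(k)>300: print("red",cv2.boundingRect(k),cv2.minAreaRect(toz(c,k.reshape(-1,2),s["position"][2]+24)[:,:2].astype(np.float32)))
E
```

```text
time: 19.0
position: [455.3, 245.2, 303.5]
orientation: [2.04, 2.389, 0.0]
force: [-0.5, 0.0, -0.5]
grip_width: 49.0
[455.3 245.4 303.4] 49.23017227357417
9.01924773413478
blue (535, 256, 105, 120) ((805.2887573242188, 145.56146240234375), (130.51268005371094, 149.05169677734375), 16.713064193725586)
blue (412, 187, 33, 50) ((577.1198120117188, 243.3988037109375), (30.135107040405273, 55.641780853271484), 5.443871974945068)
blue (296, 159, 52, 68) ((455.7314147949219, 245.8388214111328), (55.84939956665039, 74.62435913085938), 8.977804183959961)
[453.98120794 249.44505884 328.58184569]
red (243, 255, 156, 184) ((454.8295593261719, 245.49313354492188), (49.223548889160156, 70.36827087402344), 9.006514549255371)
```

View pics/w8.png

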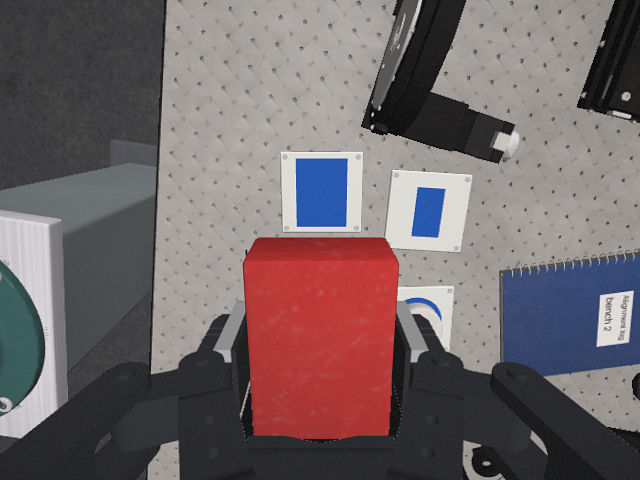

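The tin is held square; the pad is at (322,192). A black disc mount at (410,70) is near where the camera would descend, so I'll check the clearance.

Run:
```python
from h import *
for n in("scene0","side0","w8","w2"):
    P=cloud(load(n)).reshape(-1,3); q=P[(P[:,0]>380)&(P[:,0]<680)&(P[:,1]>275)&(P[:,1]<450)&(P[:,2]>25)&(P[:,2]<280)]
    if len(q):
        print(n,len(q),q.min(0).round(),q.max(0).round())
        for a in range(280,450,20):
            r=q[(q[:,1]>=a)&(q[:,1]<a+20)]
            if len(r): print(a,len(r),r.min(0).round()[[0,2]],r.max(0).round()[[0,2]])
```

```text
scene0 4607 [482. 309.  25.] [622. 450. 160.]
300 96 [485.  25.] [622. 103.]
320 533 [482.  25.] [618. 138.]
340 683 [483.  25.] [518. 151.]
360 748 [486.  25.] [520. 158.]
380 766 [488.  25.] [523. 160.]
400 765 [491.  26.] [526. 160.]
420 704 [495.  25.] [527. 158.]
440 312 [496.  27.] [529. 141.]
side0 3211 [487. 303.  25.] [642. 450. 158.]
300 583 [487.  25.] [640. 107.]
320 688 [487.  25.] [642. 137.]
340 467 [487.  26.] [637. 152.]
360 344 [495.  42.] [553. 156.]
380 345 [497.  27.] [530. 158.]
400 352 [500.  25.] [532. 157.]
420 305 [506.  26.] [535. 157.]
440 127 [525.  26.] [537. 136.]
w8 12381 [485. 310.  25.] [638. 437. 160.]
300 655 [487.  25.] [635. 102.]
320 3530 [485.  26.] [638. 135.]
340 3239 [487.  27.] [637. 151.]
360 1865 [490.  27.] [557. 157.]
380 2000 [491.  25.] [523. 160.]
400 991 [493.  26.] [524. 160.]
420 101 [498.  29.] [500. 100.]
w2 6430 [484. 310.  25.] [637. 346. 114.]
300 1490 [486.  25.] [635. 103.]
320 4474 [484.  25.] [637. 114.]
340 466 [514.  33.] [637.  59.]
```

Clearance is enough (mount x≥485, camera x≈444 and above 150 mm). Place the tin.

```bash
python3 -m inch '[[[0.05,0.1,6],0,1],[[0.05,0.1,12],0,1],[[0.05,0.1,18],0,1],[[0.05,0.1,24],0,1],[[0.05,0.1,27],0,1],[[0.05,0.1,28.8],0,1],[[0.05,0.1,29.3],0,1],[[0.05,0.1,29.3],0,1],[[0.05,0.1,29.3],0,1],[[0.05,0.1,29.3],0,-0.6],[[0.05,0.1,29.3],0,-0.6],[[0.05,0.1,29.3],0,-0.6],[[0.05,0.1,29.3],0,-0.6],[[0.05,0.1,25],0,-0.6],[[0.05,0.1,19],0,-0.6],[[0.05,0.1,13],0,-0.6],[[0.05,0.1,7],0,-0.6],[[0.05,0.1,1],0,-0.6],[[0.05,0.1,0],0,-0.6]]'
python3 - <<'E'
from h import *
c=snap("wrist","w9"); P=cloud(c); print(bot.observe()["position"])
h=cv2.cvtColor(c["color"],cv2.COLOR_RGB2HSV)
red=(((h[...,0]<6)|(h[...,0]>174))&(h[...,1]>150)&(abs(P[...,2]-33)<5)&(P[...,1]>150)).astype(np.uint8)
for k in cv2.findContours(red,0,1)[0]:
  if cv2.contourArea(k)>300: print("red",cv2.boundingRect(k),cv2.minAreaRect(toz(c,k.reshape(-1,2),33)[:,:2].astype(np.float32)))
# block on table, from w1 and w7 and side depth
for n in("side0","w1"):
    P=cloud(load(n)).reshape(-1,3); q=P[(abs(P[:,2]-58)<5)&(np.hypot(P[:,0]-452,P[:,1]+273)<50)]
    if len(q)>20: print(n,len(q),cv2.minAreaRect(q[:,:2].astype(np.float32)))
E
```

```text
time: 21.42
position: [456.9, 247.4, 306.9]
orientation: [2.036, 2.389, 0.008]
force: [-0.5, 0.2, -0.0]
grip_width: 68.5
[456.76134283 247.29039414 305.91817454]
red (295, 165, 48, 66) ((455.990234375, 246.9570770263672), (49.01557922363281, 68.82299041748047), 9.029200553894043)
side0 198 ((443.9368896484375, -273.75128173828125), (50.37690353393555, 30.144296646118164), 89.06513977050781)
w1 2907 ((443.2474060058594, -271.4764404296875), (50.705116271972656, 25.525737762451172), 89.02212524414062)
```

Tin sits square, 1 mm off. Now over the block.

```bash
python3 -m inch '[[[-6,-1.1,0],0,-0.6],[[-12,-2.2,0],0,-0.6],[[-18,-3.4,0],0,-0.6],[[-24,-4.5,0],0,-0.6],[[-30,-5.6,0],0.05,-0.6],[[-36,-6.8,0],0.1,-0.6],[[-42,-7.9,3],0.175,-0.6],[[-48,-9,8],0.175,-0.6],[[-51,-9.6,11.5],0.175,-0.6],[[-51,-9.6,11.5],0.175,-0.6],[[-51,-9.6,11.5],0.175,-0.6],[[-51,-9.6,11.5],0.175,-0.6]]'
python3 - <<'E'
from h import *
c=snap("wrist","w10"); s=bot.observe(); print(s["position"].round(1)); M=R.from_rotvec(s["orientation"]).as_matrix(); print(np.degrees(np.arctan2(M[1,1],M[0,1])))
P=cloud(c); m=((abs(P[...,2]-58)<4)&(np.hypot(P[...,0]-443,P[...,1]+272)<50)).astype(np.uint8)
for k in cv2.findContours(m,0,1)[0]:
  if cv2.contourArea(k)>300: print(cv2.boundingRect(k),cv2.minAreaRect(toz(c,k.reshape(-1,2),58)[:,:2].astype(np.float32)))
E
```

```text
time: 22.98
position: [442.3, -271.0, 189.1]
orientation: [2.237, 2.204, 0.0]
force: [-0.2, -0.2, -0.1]
grip_width: 68.7
[ 442.4 -271.   189.2]
-0.8446593026885826
(305, 199, 35, 69) ((442.795166015625, -271.2865295410156), (50.08025360107422, 23.773977279663086), 88.5205307006836)
```

View pics/w10.png

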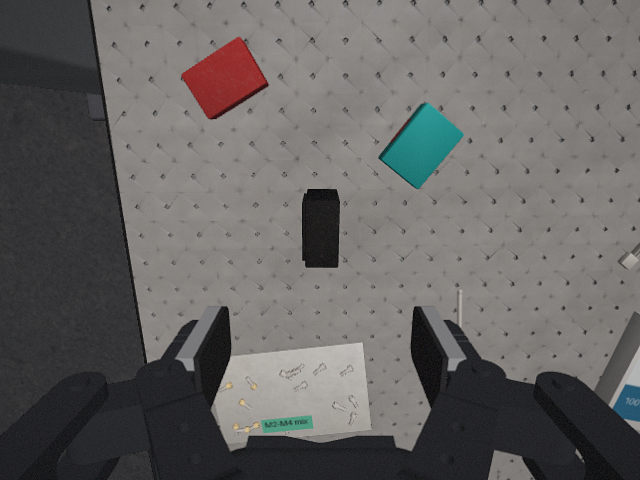

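Block top at (321,235), clear of the neighbours. Descend and grip.

```bash
python3 -m inch '[[[0,0.05,6],0.01,-0.6],[[0,0.05,12],0.01,-0.6],[[0,0.05,16],0.01,-0.6],[[0,0.05,17.5],0.01,-0.6],[[0,0.05,17.5],0.01,-0.6],[[0,0.05,17.5],0.01,1],[[0,0.05,17.5],0.01,1],[[0,0.05,17.5],0.01,1],[[0,0.05,17.5],0.01,1],[[0,0.05,17.5],0.01,1],[[0,0.05,17.5],0.01,1],[[0,0.05,17.5],0.01,1]]' 60
```

```text
time: 24.52
position: [442.9, -272.0, 14.2]
orientation: [2.249, 2.191, 0.0]
force: [-0.5, 1.8, 9.2]
grip_width: 23.4
```

```bash
python3 -m inch '[[[0,0,-3],0,1],[[0,0,-9],0,1],[[0,0,-15],0,1],[[0,0,-21],0,1],[[0,0,-27],0,1],[[0,0,-30],0,1],[[5,1.2,-30],0,1],[[11,2.6,-30],0,1],[[17,4,-30],-0.03,1],[[23,5.4,-30],-0.06,1],[[29,6.8,-30],-0.09,1],[[35,8.2,-30],-0.121,1],[[41,9.6,-30],-0.121,1],[[47,11,-30],-0.121,1],[[51,12,-30],-0.121,1],[[51.9,12.1,-30],-0.121,1],[[51.9,12.1,-30],-0.121,1],[[51.9,12.1,-30],-0.121,1],[[51.9,12.1,-30],-0.121,1]]'
python3 - <<'E'
from h import *
c=snap("wrist","w11"); s=bot.observe(); print(s["position"].round(1),s["grip_width"]); M=R.from_rotvec(s["orientation"]).as_matrix(); print(np.degrees(np.arctan2(M[1,1],M[0,1])))
P=cloud(c); h=cv2.cvtColor(c["color"],cv2.COLOR_RGB2HSV); blue=((h[...,0]>100)&(h[...,0]<125)&(h[...,1]>130)&(h[...,2]>80)).astype(np.uint8)
for k in cv2.findContours(blue,0,1)[0]:
  if 300<cv2.contourArea(k)<3000: print("blue",cv2.boundingRect(k),cv2.minAreaRect(toz(c,k.reshape(-1,2),5)[:,:2].astype(np.float32)))
zt=s["position"][2]+43.8
q=((abs(P[...,2]-zt)<5)&(np.hypot(P[...,0]-577,P[...,1]-243)<29)&(np.abs((P[...,:2]-s["position"][:2])@M[:2,1])<16)).astype(np.uint8)
for k in cv2.findContours(q,0,1)[0]:
  if cv2.contourArea(k)>300: print("blk",cv2.boundingRect(k),cv2.minAreaRect(toz(c,k.reshape(-1,2),zt)[:,:2].astype(np.float32)))
E
```

```text
time: 26.9
position: [576.9, 242.9, 313.7]
orientation: [2.115, 2.323, 0.0]
force: [0.4, -0.9, -2.1]
grip_width: 23.7
[576.9 243.  313.6] 23.212358256559963
5.375814627428739
blue (417, 322, 37, 35) ((740.940673828125, 69.83578491210938), (46.12879180908203, 40.46691131591797), 17.564523696899414)
blue (308, 167, 27, 49) ((577.171630859375, 243.85293579101562), (29.88800811767578, 54.53287887573242), 5.372955322265625)
blk (264, 304, 119, 139) ((576.4957885742188, 247.80982971191406), (33.53335952758789, 46.2120246887207), 5.3534135818481445)
```

View pics/w11.png

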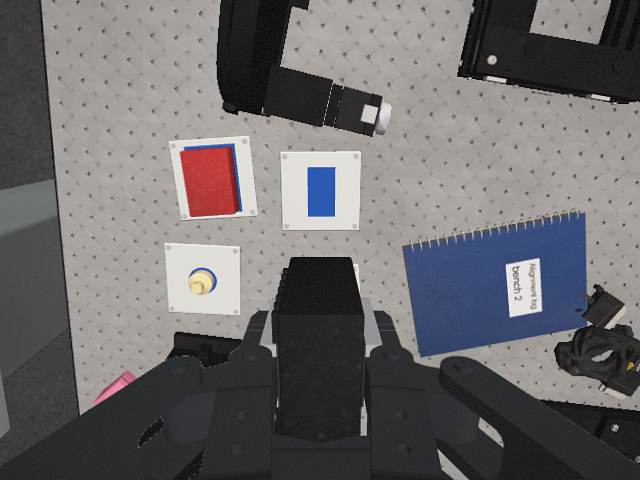

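The narrow pad is at (321,191); the block's top edges are at about (320,315) and (322,437). Check the block's offset in the grip.

Run:
```python
from h import *
c=load("w11"); p=toz(c,[(320,315),(322,437)],357.4); print(p.round(1),p.mean(0))
P=cloud(c).reshape(-1,3); q=P[(P[:,0]>530)&(P[:,0]<640)&(P[:,1]>280)&(P[:,1]<360)]; print(q[:,2].max(), P[(P[:,1]>290)&(P[:,1]<345)&(P[:,2]>140)][:,:].round()[:3])
```

```text
[[573.8 267.4 357.4]
 [578.2 226.6 357.4]] [576.02190665 247.03134399 357.4       ]
456.8645135464248 [[569. 317. 457.]
 [569. 317. 457.]
 [569. 317. 457.]]
```

```bash
python3 -m inch '[[[0.07,0.05,6],0,1],[[0.07,0.05,12],0,1],[[0.07,0.05,18],0,1],[[0.07,0.05,24],0,1],[[0.07,0.05,27],0,1],[[0.07,0.05,28.8],0,1],[[0.07,0.05,29.4],0,1],[[0.07,0.05,29.4],0,1],[[0.07,0.05,29.4],0,1],[[0.07,0.05,29.4],0,-0.2],[[0.07,0.05,29.4],0,-0.2],[[0.07,0.05,29.4],0,-0.2],[[0.07,0.05,29.4],0,-0.2],[[0.07,0.05,26],0,-0.2],[[0.07,0.05,20],0,-0.2],[[0.07,0.05,14],0,-0.2],[[0.07,0.05,8],0,-0.2],[[0.07,0.05,2],0,-0.2],[[0.07,0.05,0],0,-0.2],[[0.07,0.05,0],0,-0.2]]'
python3 - <<'E'
from h import *
c=snap("wrist","w12"); s=bot.observe(); print(s["position"].round(1),s["force"])
P=cloud(c); q=((abs(P[...,2]-63)<5)&(np.hypot(P[...,0]-577,P[...,1]-243)<45)).astype(np.uint8)
for k in cv2.findContours(q,0,1)[0]:
  if cv2.contourArea(k)>300: print("blk",cv2.boundingRect(k),cv2.minAreaRect(toz(c,k.reshape(-1,2),63)[:,:2].astype(np.float32)))
d=snap("side","s2",(120,120,520,360),2)
E
```

```text
time: 29.45
position: [577.9, 244.8, 314.3]
orientation: [2.113, 2.323, 0.003]
force: [0.4, 0.2, -0.3]
grip_width: 51.3
[577.5 244.7 312.8] [ 0.06777841 -0.32494164 -0.52498839]
blk (306, 176, 27, 50) ((576.3509521484375, 245.62554931640625), (25.350997924804688, 49.539424896240234), 4.64549446105957)
```

View pics/w12.png

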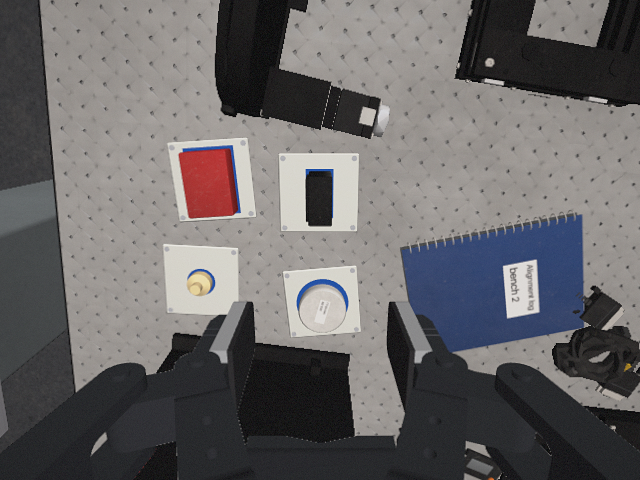

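View pics/s2.png

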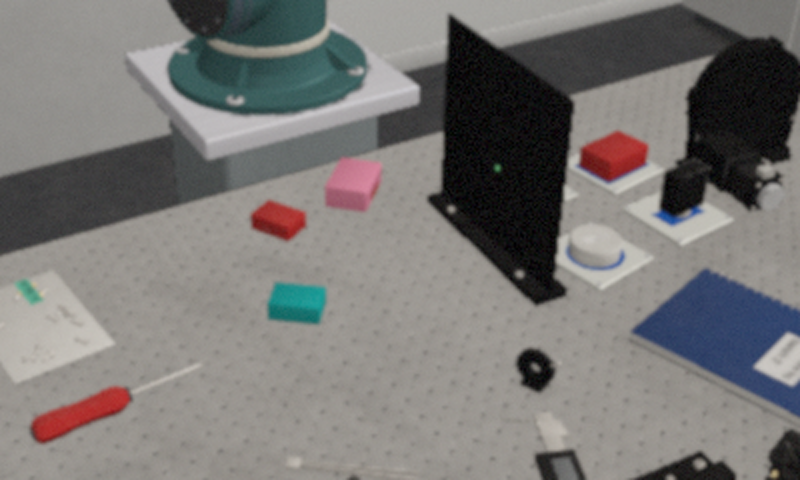

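All four are upright on the right pads and the driver is unmoved. I'll re-measure with the arm settled, block against pad outline in the same picture.

Run:
```python
from h import *
vision.capture("wrist"); vision.capture("wrist"); c=snap("wrist","w13"); print(bot.observe()["position"].round(1))
P=cloud(c)
def rect(m,z,mn=300):
    for k in cv2.findContours(m.astype(np.uint8),0,1)[0]:
        if cv2.contourArea(k)>mn:
            r=cv2.minAreaRect(toz(c,k.reshape(-1,2),z)[:,:2].astype(np.float32)); print(z,np.round(r[0],1),np.round(r[1],1),round(r[2],2))
near=lambda x,y,r:(np.hypot(P[...,0]-x,P[...,1]-y)<r)
rect((abs(P[...,2]-63)<5)&near(577,243,45),63); rect((abs(P[...,2]-33)<5)&near(456,246,55),33)
rect((abs(P[...,2]-25)<4)&near(594,108,45),25); rect((abs(P[...,2]-31)<3)&near(445,123,25),31,30)
for x,y in((577,243),(456,246),(594,108),(445,123)):
    m=((c["color"].min(2)>150)&near(x,y,68)).astype(np.uint8); 
    k=max(cv2.findContours(m,0,1)[0],key=cv2.contourArea); rect(cv2.drawContours(np.zeros_like(m),[k],-1,1,-1),5,2000)
```

```text
[577.  244.5 311.9]
63 [576.5 245.2] [25.5 50.2] 6.0
33 [457.1 246.6] [51.1 70.2] 9.25
25 [593.1 108.2] [56.9 56.2] 86.3
31 [444.8 124.1] [12.8 11.1] 5.58
5 [565.2 245.2] [111.  100.6] 5.49
5 [456.8 246.6] [132.8 134.3] 3.58
5 [593.8 116.1] [134.2 122.8] 1.84
5 [443.8 129.9] [134.4 119. ] 30.19
```

Run:
```python
from h import *
c=load("w13"); h=cv2.cvtColor(c["color"],cv2.COLOR_RGB2HSV); b=(h[...,0]>100)&(h[...,0]<125)&(h[...,1]>130)&(h[...,2]>80)
p=toz(c,np.argwhere(b)[:,::-1],5)[:,:2]
for (x,y),a,hx,hy,ob in(((577.1,243.6),5.4,15.5,28,(576.5,245.2)),((455.7,246),9.0,28,38,(457.1,246.6))):
    a=np.radians(a);Rm=np.array([[np.cos(a),np.sin(a)],[-np.sin(a),np.cos(a)]])
    q=(p-(x,y))@Rm.T; q=q[(abs(q[:,0])<hx+5)&(abs(q[:,1])<hy+5)]
    print(q.min(0).round(1),q.max(0).round(1),(hx,hy),"obj",(Rm@(np.array(ob)-(x,y))).round(1))
```

```text
[-15.  -27.4] [15.4 27.1] (15.5, 28) obj [-0.4  1.6]
[-26.9 -37.2] [27.5 37.7] (28, 38) obj [1.5 0.4]
```

```bash
python3 -c "
from rig import bot
print(bot.observe()['time']); print(bot.job_done())"
```

```text
29.7
the job is handed in; nothing more can be done
None
```

I carried the lens case, brass nut, larger red tin and beam block over the screen, in that order. Each one now stands upright on the pad with its shape and size. The job was handed in at 29.7 s with the gripper open and well clear.

**Lens case and nut:** in the last wrist-camera measurements both are within about 1 mm of their silhouette centres.

**Tin and beam block:** the tin is about 1.5 mm off and turned within 0.3° of square. The block is about 1.6 mm off along the pad's y, and within 1° of square. Both offsets are about the size of the 2 mm camera calibration error, so I did not correct them.

**Left alone:** in the final side view the hex driver and the look-alike tins lie where they were; I compared the pictures by eye and did not measure them.

**One check failed:** my attempt to outline the pads in the last picture did not work, because the table was as bright as the pads. I checked the tin and block against the visible blue edges instead, and these agreed with the positions I had used. The lens case and nut were compared with the pad positions measured earlier.

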